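# Press the black sample box shut

## Task

The chips in the black sample box have been inspected: with the fingertips, gently press on the red round tab of its open lid until the lid is fully shut, then move the hand clear. Do not pick the box up or push it out of its place, and leave the two open white boxes and the vials just as they stand.

Things in the scene. Friction and masses are not known exactly. Their poses are not given: they have to be found in the camera images.
- black_box: the black sample box: a square hinged box, 54 x 54 mm and 18 mm high when shut, black base tray 12 mm high with small chips in it, clear lid with a red round tab on it. About 0.12 kg, loose on the desk. Origin: centre of its underside, on the desk top; z up; the hinge of the lid runs along y over the +x wall (at x = +27 mm, 12 mm up); the lid's free edge is on the -x side
- black_box_tab: red round press tab on top of the clear lid of the black box, 18 mm across and 4 mm thick. Origin: centre of its underside, on the lid's top face, 42 mm from the hinge; with the lid shut it lies 15 mm from the box's centre towards -x, 18 mm above the desk (its top 22 mm above the desk)
- black_box_lid (a joint): opening angle of the lid of the black box, rad: 0 = shut flat, grows as the free edge rises (up to 2.62). It starts part open, 0.4 to 0.75. A slightly stiff hinge holds the lid at any angle; well under 1 N at the free edge moves it, while a push close to the hinge can tip the light box. Pressed down it stops hard at 0, with the base on the desk under it, so go the last millimetres slowly
- white_box_1: first white sample box, same make, size and axes as the black one, but with a whitish clear base tray and a blue tab; its lid stands open too. To be left alone
- white_box_1_tab: blue round press tab on top of the clear lid of the first white box, 18 mm across and 4 mm thick. Origin: centre of its underside, on the lid's top face, 42 mm from the hinge; with the lid shut it lies 15 mm from the box's centre towards -x, 18 mm above the desk (its top 22 mm above the desk)
- white_box_1_lid (a joint): opening angle of the lid of the first white box, rad, as for the black one; to be left as it is
- white_box_2: second white sample box, same make, size and axes as the black one, but with a whitish clear base tray and a blue tab; its lid stands open too. To be left alone
- white_box_2_tab: blue round press tab on top of the clear lid of the second white box, 18 mm across and 4 mm thick. Origin: centre of its underside, on the lid's top face, 42 mm from the hinge; with the lid shut it lies 15 mm from the box's centre towards -x, 18 mm above the desk (its top 22 mm above the desk)
- white_box_2_lid (a joint): opening angle of the lid of the second white box, rad, as for the black one; to be left as it is
- blue_vial: small glass vial standing loose and upright among the boxes, white cap and blue contents, 15 mm across, 43 mm high, easily knocked over. Origin: centre of its underside. To be left alone
- amber_vial: small glass vial standing loose and upright among the boxes, black cap and amber contents, 15 mm across, 43 mm high, easily knocked over. Origin: centre of its underside. To be left alone
Not all that is in view belongs to the job. Leave any turquoise look-alike of the black_box alone.

How it is judged:
By the outcome, as a careful person would: the job done as asked, in the order asked, and still so for the second after the job is handed in, with the robot touching nothing.
It also fails if it takes over 29 s, if anything falls off the work surface, if the arm or the gripper's body presses on something with over 40 N, if the wrist force passes 120 N, or if a joint passes its speed limit or range.

## Robot

A 6-joint arm with a two-finger parallel gripper is mounted at the origin on a cart in front of the work surface, level with it; the furniture and walls round the work are solid. World frame = base frame: x ahead of the robot, y to its left, z up, the work surface at z = 0. Lengths are in mm, angles in degrees, forces in N, time in s.
With the tool pointing down it reaches from about 325 to 925 mm from the base axis. Payload 3.1 kg.
Tool frame: the origin (TCP) lies at the very end of the fingers, on their centre line; the grasp point (between the pads) lies grasp_offset behind it (grasp_offset is the distance from the TCP to the grasp point, in mm); z points along the fingers, x is the direction in which the jaws open and shut, and the axes are right-handed (so a half turn about z gives the same grasp; the last joint's range is limited). The gripper opens to 85 mm and grips with 20 to 120 N. Pads are 22 mm wide; open, the fingers measure 114 mm over their backs; the gripper's body (76 mm by 85 mm) begins 54 mm behind the grasp point. The pads swing forward as they close: fully open they stand 13 mm farther back than shut.
Start: joints at [-83.549, 12.427, 92.441, -0, 75.132, -6.429], TCP at [139.34, -609.281, 231.3] pointing down, gripper open.
Joint ranges: [-157.48, 157.48], [-44.54, 120.13], [17.64, 146.25], [-64.5, 244.5], [7.68, 150.69], [-147.95, 147.95]. Speed limits (degrees/s): [159.86, 159.86, 180, 180, 180, 180].

## Interface

Orientations are given as [roll, pitch, yaw] about the fixed x, y, z axes, in that order (R = Rz(yaw) Ry(pitch) Rx(roll)).
In Python, from station import * gives the robot as it stands. Calls block until the motion is done:
- goto(position, orientation): joint-space move of the TCP to a pose.
- move_l(position, attitude=None, speed=150): straight line of the TCP; attitude=None keeps the orientation; speed is the mean speed in mm/s.
- move_j(angles): joint-space move.
- grip(opening, squeeze=None): finger opening in mm; squeeze is the grip in N (None keeps the last); returns when the fingers have stopped.
- wait(seconds).
- solve_ik(position, orientation): joint angles nearest the present ones, or None.
- get_obs(): the state.
- get_image(name): name is "side" or "top" or "wrist"; returns the picture (480x640x3 uint8, red, green, blue); there is no depth.
- get_calibration(name): a dict with "fx", "fy", "cx", "cy" (pixels), "R" (3x3) and "t" (3): a world point X has camera coordinates R X + t; the wrist camera has in their place "mount" (4x4, takes a point from camera to tool coordinates, whose origin is the TCP and whose axes are the tool frame's). Camera axes: x right, y down, z forward; pixel columns grow to the right and rows downward; lengths in mm; the calibration is good to about 2 mm. A picture is of the moment at which its call begins: read the wrist's pose just before it. get_calibration takes no time and is no camera call.
A pose or a line that the arm cannot do raises Unreachable and nothing moves.
- sign_off(): hands the job in, once; it reports no verdict.
Trained networks look in the newest picture that a camera, given by its name, has taken for a name from the list of things; names that differ only in an ending like _2 or _b are one class to them, and where a whole thing is asked for, a point or a joint stands for the part that bears it (a point fixed in the world has none). Each returns a list of dicts, best first, with "score" (0 to 1); they miss things now and then, are a little off and sometimes report something else, mostly with a low value. They report only what shows in the picture. A call takes as long as a camera call. They do not tell look-alikes from the thing itself.
- spot_in(name, camera): "extent" ([centre column, centre row, width, height] in pixels, round what is visible of it).
- regions_of(name, camera): "region" (480x640 bool, what is visible of it) and "extent" ([centre column, centre row, width, height] in pixels, round what is visible of it).
The state is a dict: "t": time; "joint_pos": joint angles; "qvel": joint speeds; "effort": joint torques, N m; "tcp_pos": TCP position; "ee_rot": TCP orientation; "wrist_force": force on the tool from outside, world axes, zero at the start; "moment": the same for the moment, N m; "grip_width": finger opening in mm.
Only numpy, scipy, OpenCV 4.12 (cv2) and the standard library are available. Lean on these libraries where they do the work, as an engineer would, in place of code of your own. Each camera call takes 0.05 s, during which the arm holds its last target. There are 200 camera calls.

## Working session

There is one attempt and no reset: what is moved stays moved. The work goes in short steps, each a Python script; the robot and the scene stay as the last script left them, time stands still between calls to the robot, and variables do not carry over. Pictures are saved under pics/ and viewed, about 8 in all and at most 12, crops included, and the job is handed in when it is done.

```bash
mkdir -p pics; python3 - <<'E'
from station import *
import cv2
o=get_obs();print(o)
for n in("top","side"):
    im=get_image(n);cv2.imwrite(f"pics/{n}0.png",im[:,:,::-1])
    print(n,get_calibration(n))
    for k in("black_box","black_box_tab","white_box_1","white_box_1_tab","blue_vial","amber_vial"):
        print(k,[(round(d["score"],2),[round(float(x),1) for x in d["extent"]]) for d in spot_in(k,n)])
E
```

```text
{'t': 0.0, 'joint_pos': array([-8.35500355e+01,  1.24762482e+01,  9.25282855e+01, -2.11393251e-03,
        7.51323174e+01, -6.42807290e+00]), 'qvel': array([-0.03286725, -0.00473621,  0.01283103, -0.06743116,  0.05267191,
        0.01070555]), 'effort': array([-1.38509989e-03, -3.96847558e+01, -3.03854120e+01, -2.57890697e-04,
        9.83751408e-03,  1.51541900e-05]), 'tcp_pos': array([ 139.22220285, -608.46154234,  229.97555103]), 'ee_rot': array([-1.79986708e+02,  1.36219281e-01, -7.71214020e+01]), 'wrist_force': array([-0.21498928,  0.55291932, -0.45903522]), 'moment': array([ 0.02992854, -0.03076873,  0.01914216]), 'grip_width': 85.44490325971302}
top {'fx': 492.15285584838693, 'fy': 492.15285584838693, 'cx': 322.5123588346736, 'cy': 240.06572569318885, 'R': array([[-0.16224358, -0.98673774,  0.00506483],
       [-0.9664853 ,  0.15787449, -0.20243964],
       [ 0.19895522, -0.03773961, -0.97928165]]), 't': array([156.27291411, 453.58208045, 811.61435501])}
black_box [(0.94, [390.4, 218.2, 38.5, 38.2]), (0.67, [456.9, 249.6, 37.1, 36.2])]
black_box_tab [(0.59, [465.4, 250.4, 8.8,
[... 188 characters left out ...]
ial [(0.57, [464.0, 194.5, 11.7, 13.4])]
amber_vial [(0.57, [164.1, 261.1, 14.8, 12.4])]
side {'fx': 501.1642868323105, 'fy': 501.1642868323105, 'cx': 314.6749365770799, 'cy': 237.3687921866255, 'R': array([[-0.97660946, -0.21498736, -0.00379341],
       [-0.06594925,  0.31628199, -0.94637012],
       [ 0.2046574 , -0.92398384, -0.32306224]]), 't': array([472.1050128 ,  65.04829271, 914.63281771])}
black_box [(0.92, [356.2, 226.4, 36.2, 22.2]), (0.69, [312.4, 235.1, 34.3, 25.4])]
black_box_tab []
white_box_1 [(0.97, [285.4, 293.9, 42.2, 33.2]), (0.71, [319.0, 248.2, 10.6, 9.6]), (0.62, [315.4, 262.4, 39.0, 35.8])]
white_box_1_tab []
blue_vial []
amber_vial [(0.86, [255.5, 334.4, 9.7, 33.4])]
```

```bash
python3 - <<'E'
import cv2,numpy as np
a=cv2.imread("pics/top0.png")[170:300,130:510];b=cv2.imread("pics/side0.png")[170:370,180:460]
a=cv2.resize(a,(800,274),interpolation=3);b=cv2.resize(b,(448,320),interpolation=3)
c=np.zeros((594,800,3),np.uint8);c[:274]=a;c[274:,:448]=b
cv2.imwrite("pics/c0.png",c)
E
```

```text
(no output)
```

View pics/c0.png

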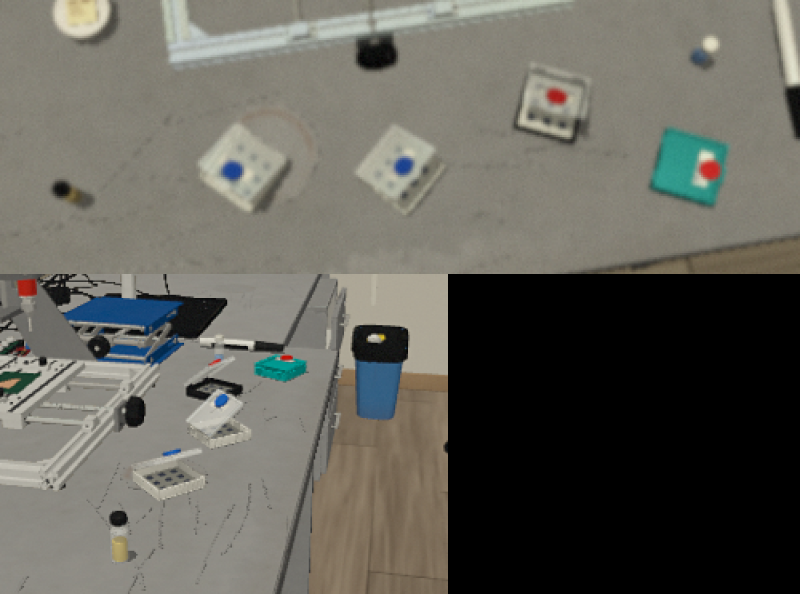

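View pics/top0.png

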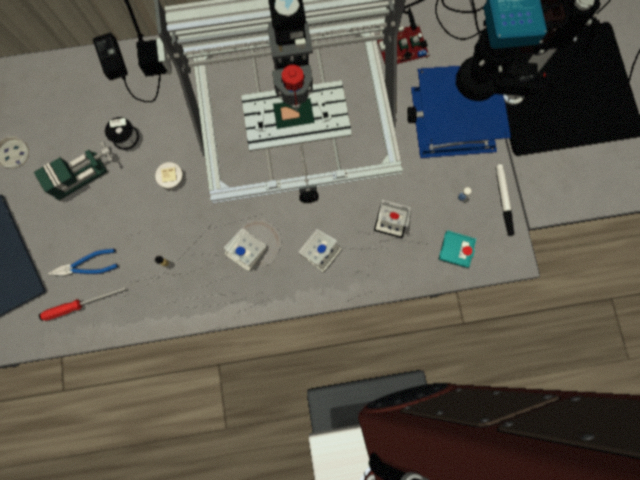

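Top view: black box about (391,218) with red tab (394,216). The turquoise look-alike is at (457,250), the white boxes at (245,250) and (320,250), the blue vial at (464,195) and the amber vial at (164,261). Next: triangulate, then look with the wrist camera.

```bash
cat > h.py <<'E'
from station import *
import numpy as np, cv2
from scipy.spatial.transform import Rotation as Ro
def P(n):
    c=get_calibration(n);K=np.array([[c["fx"],0,c["cx"]],[0,c["fy"],c["cy"]],[0,0,1]])
    return K,c
def wristcam(o):
    c=get_calibration("wrist");K=np.array([[c["fx"],0,c["cx"]],[0,c["fy"],c["cy"]],[0,0,1]])
    T=np.eye(4);T[:3,:3]=Ro.from_euler("xyz",o["ee_rot"],degrees=True).as_matrix();T[:3,3]=o["tcp_pos"]
    M=np.linalg.inv(T@np.array(c["mount"]));return K,M[:3,:3],M[:3,3]
def fixcam(n):
    K,c=P(n);return K,np.array(c["R"]),np.array(c["t"])
def onz(cam,uv,z):
    K,R,t=cam;d=R.T@np.linalg.inv(K)@np.array([*uv,1.]);C=-R.T@t
    return C+d*(z-C[2])/d[2]
def tri(c1,u1,c2,u2):
    X=cv2.triangulatePoints(c1[0]@np.c_[c1[1],c1[2]],c2[0]@np.c_[c2[1],c2[2]],np.array(u1,float),np.array(u2,float));return (X[:3]/X[3]).ravel()
E
python3 - <<'E'
from h import *
np.set_printoptions(precision=1,suppress=True)
t,s=fixcam("top"),fixcam("side")
for n,uv in dict(black=(391,219),turq=(457,250),blue=(464,195),w1=(245,250),w2=(320,250),amber=(164,261)).items(): print(n,onz(t,uv,8))
print("tab",tri(t,(394.5,216),s,(314,224.4)))
print("side base",onz(s,(313.5,241),8))
print(get_calibration("wrist"))
b=onz(t,(391,219),8)
for dx in(-60,-100):
  for yaw in(-77,-90,90,0,180): print(dx,yaw,solve_ik([b[0]+dx,b[1],200],[180,0,yaw]))
E
```

```text
black [499.3 -51.3   8. ]
turq [ 423.  -158.7    8. ]
blue [ 522.6 -194.1    8. ]
w1 [485.1 221.    8. ]
w2 [463.2  86.9   8. ]
amber [488.6 367.6   8. ]
tab [495.6 -51.4  45.6]
side base [497.7 -53.6   8. ]
{'fx': 380.2764782029708, 'fy': 380.2764782029708, 'cx': 327.40820479349856, 'cy': 236.94827152211283, 'mount': array([[   1. ,    0. ,   -0. ,    0.1],
       [   0. ,    1. ,    0.3,  -72.2],
       [   0. ,   -0.3,    1. , -142.6],
       [   0. ,    0. ,    0. ,    1. ]])}
-60 -77 [-15.8  -9.  117.9  -0.   71.1  61.2]
-60 -90 [-15.8  -9.  117.9  -0.   71.1  74.2]
-60 90 [ -15.8   -9.   117.9    0.    71.1 -105.8]
-60 0 [-15.8  -9.  117.9  -0.   71.1 -15.8]
-60 180 None
-100 -77 [-17.3 -14.7 122.6  -0.   72.1  59.7]
-100 -90 [-17.3 -14.7 122.6  -0.   72.1  72.7]
-100 90 [ -17.3  -14.7  122.6    0.    72.1 -107.3]
-100 0 [-17.3 -14.7 122.6  -0.   72.1 -17.3]
-100 180 None
```

```bash
python3 - <<'E'
from h import *
np.set_printoptions(precision=1,suppress=True)
print(get_obs()["t"])
grip(0)
goto([475,-51,190],[180,0,90])
wait(.2)
o=get_obs();im=get_image("wrist");cv2.imwrite("pics/w1.png",im[:,:,::-1])
np.savez("w1.npz",tcp_pos=o["tcp_pos"],ee_rot=o["ee_rot"])
print(o["t"],o["tcp_pos"],o["ee_rot"],o["wrist_force"],o["grip_width"])
for k in("black_box","black_box_tab"):
    print(k,[(round(d["score"],2),[round(float(x),1) for x in d["extent"]]) for d in spot_in(k,"wrist")])
E
```

```text
0.7
3.9917 [475.1 -51.6 190. ] [180.    0.   89.9] [-0.5  0.2 -0.2] 0.06743800523449167
black_box [(0.79, [200.3, 148.9, 86.4, 88.9])]
black_box_tab [(0.85, [178.9, 142.0, 24.3, 23.4]), (0.56, [331.1, 246.3, 21.5, 21.2])]
```

View pics/w1.png

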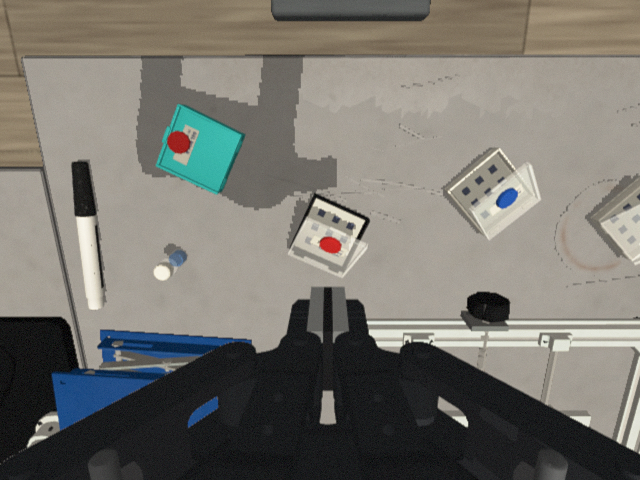

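The wrist view shows the black box at about (330,235) with its tab at (331,245). I'm cropping in to read the corners and the hinge side.

```bash
python3 - <<'E'
import cv2
a=cv2.imread("pics/w1.png")[185:285,275:385]
cv2.imwrite("pics/w1c.png",cv2.resize(a,None,fx=6,fy=6,interpolation=2)[:600])
E
```

```text
(no output)
```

View pics/w1c.png

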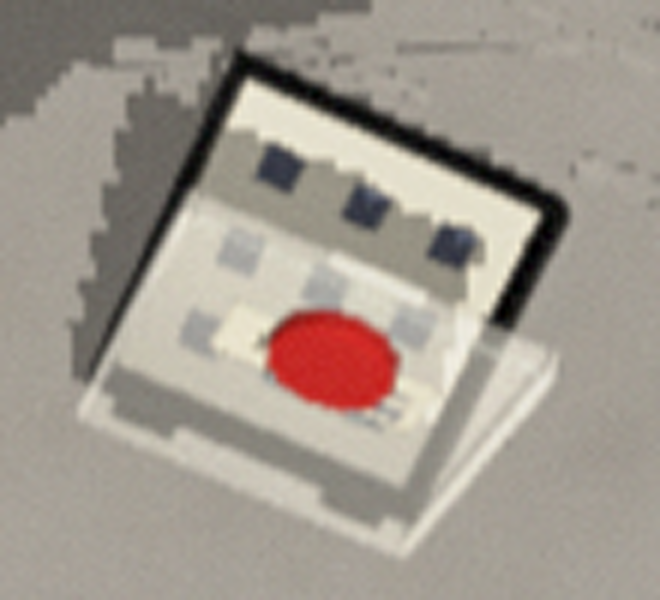

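Crop: the base's front wall is at the top (-x), with corners about (314.7,194.2) and (369.2,219.2). The hinge is along the lower edge, and the lid's free edge rises over the box at about (307,217)–(367,243). I'll fit pose and lid angle from these plus the red blobs in all views.

```bash
cat >> h.py <<'E'
def red(im,x0,y0,x1,y1):
    c=im[y0:y1,x0:x1].astype(int);m=(c[...,0]>110)&(c[...,0]>2*c[...,1])&(c[...,0]>2*c[...,2])
    v,u=np.nonzero(m);return (u.mean()+x0,v.mean()+y0,len(u))
def model(p,pts):  # pts (kind,x|d,y,h)
    x,y,yaw,a=p;o=[]
    for k,q,w,h in pts:
        if k=='b': l=[q,w,h]
        else: l=[27-q*np.cos(a)+h*np.sin(a),w,12+q*np.sin(a)+h*np.cos(a)]
        c,s=np.cos(yaw),np.sin(yaw);o.append([x+c*l[0]-s*l[1],y+s*l[0]+c*l[1],l[2]])
    return np.array(o)
def proj(cam,X):
    q=(cam[1]@X.T).T+cam[2];q=(cam[0]@q.T).T;return q[:,:2]/q[:,2:]
E
python3 - <<'E'
from h import *
from scipy.optimize import least_squares
np.set_printoptions(precision=2,suppress=True)
o=np.load("w1.npz");w=wristcam(o);t,s=fixcam("top"),fixcam("side")
I=lambda f:cv2.imread(f)[:,:,::-1]
rw=red(I("pics/w1.png"),300,220,360,270);rt=red(I("pics/top0.png"),375,195,412,240);rs=red(I("pics/side0.png"),295,210,330,236)
print(rw,rt,rs)
g=lambda u,v:(275+u/6,185+v/6)
L=[(w,('l',42,0,9),rw[:2],1),(w,('b',-27,-27,12),g(240,55),1),(w,('b',-27,27,12),g(567,205),1),
 (w,('l',0,27,0),g(405,552),.5),(w,('l',0,-27,3),g(82,410),.5),(w,('l',54,27,3),g(557,355),.5),(w,('l',54,-27,3),g(190,195),.5),
 (t,('l',42,0,9),rt[:2],1),(s,('l',42,0,8.5),rs[:2],1)]
def f(p): return np.concatenate([k*(proj(c,model(p,[q]))[0]-uv) for c,q,uv,k in L])
for y0 in(-.4,.4):
    r=least_squares(f,[499,-51,y0,.6],x_scale=[10,10,.1,.1],loss="soft_l1")
    print(r.cost,r.x,np.degrees(r.x[2:]));print(f(r.x).reshape(-1,2))
    print("tab top",model(r.x,[('l',42,0,10)]),"free edge",model(r.x,[('l',54,0,6)]),"shut tab",model([*r.x[:3],0],[('l',42,0,10)]))
E
```

```text
(np.float64(329.92857142857144), np.float64(244.5751879699248), 266) (np.float64(393.9268292682927), np.float64(215.390243902439), 41) (np.float64(314.22222222222223), np.float64(224.44444444444446), 9)
4.992108954242582 [495.37 -49.96  -0.43   0.65] [-24.77  37.29]
[[ 0.01  0.47]
 [-1.31  0.05]
 [ 0.93  0.74]
 [ 0.64 -2.26]
 [-0.43 -0.91]
 [ 0.09  0.5 ]
 [-0.65 -0.06]
 [-0.46  1.32]
 [ 0.41  0.95]]
tab top [[495.05 -49.82  45.4 ]] free edge [[484.18 -44.8   49.49]] shut tab [[481.75 -43.68  22.  ]]
4.992108954241821 [495.37 -49.96  -0.43   0.65] [-24.77  37.29]
[[ 0.01  0.47]
 [-1.31  0.05]
 [ 0.93  0.74]
 [ 0.64 -2.26]
 [-0.43 -0.91]
 [ 0.09  0.5 ]
 [-0.65 -0.06]
 [-0.46  1.32]
 [ 0.41  0.95]]
tab top [[495.05 -49.82  45.4 ]] free edge [[484.18 -44.8   49.49]] shut tab [[481.75 -43.68  22.  ]]
```

Fit is good to about 1 px: box at (495,-50), yaw -24.8°, lid 0.65 rad, and the hinge side is confirmed. Next I press along the lid's arc, watching the force.

```bash
cat > press.py <<'E'
from h import *
np.set_printoptions(precision=1,suppress=True)
p=[495.37,-49.96,-.4323];att=[180,0,90-24.8]
def tgt(a):
    q=model([*p,a],[('l',42,0,10)])[0]; q[2]=model([*p,a],[('l',51,0,10)])[0,2]; return q
q=tgt(.75);goto([q[0],q[1],q[2]+35],att);move_l(q+[0,0,4],speed=80);wait(.15)
F0=get_obs()["wrist_force"].copy();print("F0",F0,get_obs()["t"])
for a in np.arange(.7,.04,-.08):
    move_l(tgt(a),speed=45);o=get_obs();F=o["wrist_force"]-F0;print(round(a,2),o["tcp_pos"],F,round(o["t"],2))
    if abs(F).max()>8: print("STOP");raise SystemExit
z=tgt(.03)[2]
while z>18.5:
    q=tgt(0);q[2]=z;move_l(q,speed=10);wait(.06);o=get_obs();F=o["wrist_force"]-F0;print(round(z,2),o["tcp_pos"],F,round(o["t"],2))
    if F[2]>4: break
    z-=.4
np.savez("press.npz",z=z)
im=get_image("wrist");cv2.imwrite("pics/w2.png",im[:,:,::-1])
im=get_image("side");cv2.imwrite("pics/s2.png",im[:,:,::-1])
E
python3 press.py
```

```text
F0 [-0.2  0.2  0.6] 5.3333
0.7 [496.  -50.3  52.1] [-0.2 -0.3 -0.2] 5.62
0.62 [493.7 -49.2  49.5] [ 0.1  0.2 -1.4] 5.87
0.54 [491.4 -48.2  46.5] [-0.   0.2 -0.5] 6.12
0.46 [489.3 -47.2  43.2] [-0.2  0.3 -0.3] 6.37
0.38 [487.4 -46.4  39.9] [ 0.2 -0.  -0.8] 6.62
0.3 [485.7 -45.6  36.3] [ 0.1  0.  -0.8] 6.87
0.22 [484.2 -44.9  32.5] [ 0.4 -1.4 -0.4] 7.12
0.14 [483.  -44.3  28.6] [ 0.1 -0.  -0.3] 7.37
0.06 [481.9 -43.8  24.7] [-0.   0.3 -0.3] 7.62
23.53 [481.8 -43.7  23.5] [-0.1  0.4 -1.4] 7.99
23.13 [481.8 -43.7  23.1] [0.6 0.1 0.1] 8.3
22.73 [481.7 -43.7  22.7] [-0.1  0.6  0.3] 8.61
22.33 [481.7 -43.7  22.3] [ 0.8  0.3 -0.8] 8.92
21.93 [481.8 -43.7  22.1] [-0.6  0.2  1.8] 9.22
21.53 [481.8 -43.7  22. ] [-0.2  0.1  5.2] 9.53
```

Hard stop felt at 22.0 mm, exactly the shut height. I'm retreating straight up, then checking.

```bash
python3 - <<'E'
from h import *
o=get_obs();q=o["tcp_pos"].copy()
move_l([q[0],q[1],40],speed=40);move_l([q[0],q[1],190],speed=150);wait(.2)
o=get_obs();im=get_image("wrist");print(o["t"],o["wrist_force"],o["tcp_pos"])
w=wristcam(o)
goto([330,-150,260],[180,0,65.2])
wait(.2)
s=get_image("side");tp=get_image("top");print(get_obs()["t"])
for n,i in(("w3",im),("s3",s),("t3",tp)):cv2.imwrite(f"pics/{n}.png",i[:,:,::-1])
p=[495.37,-49.96,-.4323]
for a in(0,.05,.1): print(a,proj(w,model([*p,a],[('l',42,0,10),('l',54,27,6),('l',54,-27,6),('l',0,27,6),('l',0,-27,6)])).round(1).tolist())
u,v=proj(w,model([*p,0],[('l',42,0,10)]))[0].astype(int)
print(red(im,u-30,v-30,u+30,v+30),proj(fixcam("side"),model([*p,0],[('l',42,0,8)])))
c=np.zeros((600,800,3),np.uint8)
c[:300,:400]=cv2.resize(im[max(v-50,0):,max(0,u-66):][:100,:133],(400,300),interpolation=2)
c[:300,400:]=cv2.resize(s[190:340,220:420],(400,300),interpolation=2)
c[300:,:]=cv2.resize(tp[165:300,140:500],(800,300),interpolation=2)
cv2.imwrite("pics/c3.png",c[:,:,::-1])
E
```

```text
11.5917 [ 0.66709066 -0.24085214 -0.2040998 ] [481.12070948 -43.52089073 188.86936739]
12.75
0 [[327.9, 216.2], [360.1, 201.1], [295.6, 201.2], [358.7, 261.7], [297.1, 261.8]]
0.05 [[327.9, 217.4], [360.4, 202.2], [295.4, 202.2], [358.7, 262.1], [297.1, 262.1]]
0.1 [[327.9, 218.8], [360.6, 203.4], [295.1, 203.5], [358.6, 262.4], [297.1, 262.4]]
(np.float64(327.8688524590164), np.float64(216.02295081967213), 305) [[319.90965794 237.62534764]]
```

View pics/c3.png

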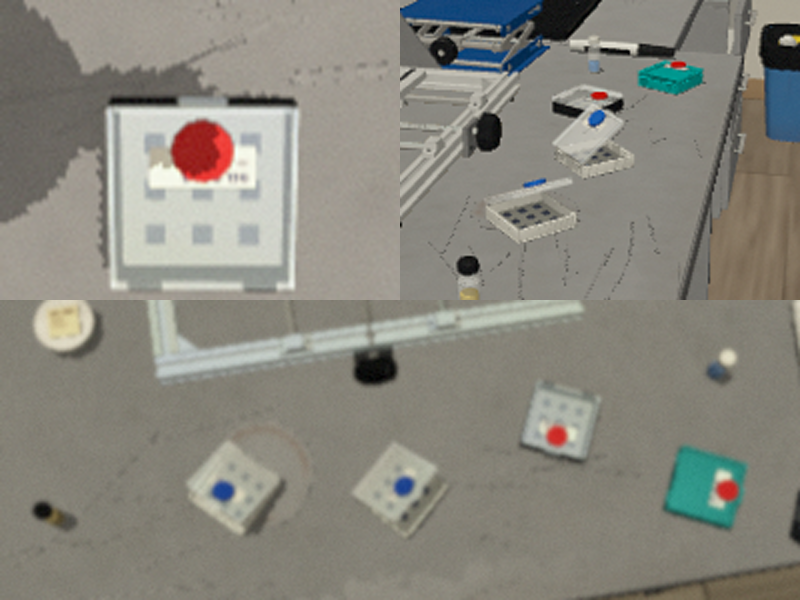

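The views show the lid flat. In the wrist picture the tab is at (327.9,216.0), against a predicted (327.9,216.2) for shut with the box unmoved. The other boxes and the vials stand as before, so I'm handing in.

```bash
python3 -c "
from station import *
o=get_obs();print(o['t'],o['wrist_force'],abs(o['qvel']).max());sign_off()"
```

```text
12.75 [0.19147476 0.30759627 0.13677531] 0.31608762415550684
the job is handed in; nothing more can be done
```

The black box's lid is shut, and the job was handed in at 12.75 s with the hand well clear. I pressed the red tab down along the lid's arc with the closed fingertips until it stopped hard at 22.0 mm, which is the shut height. The wrist force read about 5 N there.

- **Lid and box:** in the wrist picture taken after backing off, the tab is within 0.2 px of where it should be with the lid shut and the box unmoved.
- **Everything else:** by eye in the top and side pictures, the two white boxes stand open as before, and the vials and the turquoise look-alike have not moved.
- **Disagreements:** no check failed. The network misread the turquoise box as the black box or its tab, so I told them apart by colour.

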